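Put the block plane away under the tool box's cantilever tray

TASK

Put the steel block plane away in the bottom of the cantilever tool box: swing the top tray up and back by its handle until it rests on its stops, lay the plane flat on the floor of the case beside the wax tin, then bring the tray forward again and lower it fully home. Ease the tray over both ways rather than letting it fall, set the plane down rather than dropping it, keep the chisel and the folding rule in the tray, and leave the sanding block, mallet and try square where they are.

Things in the scene. Friction and masses are not known exactly. Their poses are not given: they have to be found in the camera images.
- toolbox: Grey cantilever tool box, fixed. Lower case 190 (x) x 300 (y) x 95 mm high, walls and floor 4 mm, open at the top but covered by the tray while that is home. Origin: centre of the case's underside, on the bench. x points the way the tray swings to open (the back, roughly away from the robot), y along the box to its left end. The steel arms stand 5 mm proud of both ends, catches 7 mm in front.
- arms (a joint): Angle q of the four parallel tray arms, rad: 0 tray home, 1.83 on the back stop. The tray stays level; each point of it moves on a 140 mm arc, by x = 0.14(cos(2.618-q)+0.866), z = 0.14(sin(2.618-q)-0.5) m in the box frame: 70 mm up at q = 1.05, 220 mm back and 29 mm up at the stop. No spring, some friction: let go, it falls home below about 0.9, onto the stop above 1.2. Moving weight 0.8 kg.
- tray_handle (a point): Middle of the black round hand grip of the tray's bow handle, over the tray's middle: 16 mm thick, 110 mm long along the box's y, 88 mm above the tray's underside (183 mm above the bench when home). The bow's uprights are 75 mm to either side; 77 mm are open below the grip. It can be gripped or just pushed: a push to the back also lifts the tray. Axes as the box's.
- tray_bottom (a point): Centre of the tray's underside; axes as the toolbox's when the tray is level, which it always is. Tray 190 x 300 x 50 mm high, walls and floor 3 mm.
- plane: Block plane: steel sole, dark cast cheeks, brass lever cap, wooden front knob. 160 mm long (y, nose to +y), 48 wide (x), 60 high, 0.5 to 0.7 kg. Upright cheeks, 34 mm high over the middle 116 mm of its length (40 mm over the middle 70), can be gripped across the 48 mm from above. Origin: centre of the sole; z up. It lies sole down on the bench, right of the box.
- wax_tin: Round aluminium tin, 68 mm across, 45 mm high, loose on the case's floor in its left (+y) half, under the tray and hidden while that is home. Origin: centre of its underside.
- chisel: Bench chisel, 212 mm long, 26 mm high, loose in the tray along y, on the robot's side of the handle. Origin: under the handle's front end.
- folding_rule: Folded wooden rule 34 x 200 x 16 mm, loose in the tray along y, behind the handle. Origin: centre of its underside.
- sanding_block: Cork and wood sanding block 62 (x) x 140 (y) x 42 mm, a bystander near the plane; the two swap places from run to run. Origin: centre of its underside.
- mallet: Wooden mallet, head 70 x 125 x 62 mm with a 230 mm handle, a bystander at the left of the bench. Origin: under the head.
- try_square: Try square, 130 mm wooden stock and 200 mm steel blade, a bystander at the right of the bench. Origin: under the stock.
Mind the look-alikes: they are no part of the job. What is shaped like the plane but blue is not meant. There is more than one size of the folding_rule; the one meant has the size given above.

How it is judged:
By the outcome, as a careful person would: the job done as asked, in the order asked, and still so for the second after the job is handed in, with the robot touching nothing.
It also fails if it takes over 72 s, if anything falls off the work surface, if the arm or the gripper's body presses on something with over 40 N, if the wrist force passes 120 N, or if a joint passes its speed limit or range.

ROBOT

A 6-joint arm with a two-finger parallel gripper is mounted at the origin on the work surface. World frame = base frame: x ahead of the robot, y to its left, z up, the work surface at z = 0. Lengths are in m, angles in rad, forces in N, time in s.
With the tool pointing down it reaches from about 0.35 to 0.775 m from the base axis. Payload 7.3 kg.
Tool frame: the origin (TCP) lies on the centre line of the jaws, within the pads' length; the fingertips stand 11 mm ahead of it and the grasp point (between the pads) lies 8 mm behind it; y points along the fingers, z is the direction in which the jaws open and shut, and the axes are right-handed (so a half turn about y gives the same grasp; the last joint's range is limited). The gripper opens to 92 mm and grips with 3 to 60 N. Pads are 19 mm wide; open, the fingers measure 130 mm over their backs; the gripper's body (75 mm by 190 mm) begins 47 mm behind the grasp point.
Start: joints at [0.956, 0.342, 1.524, -0, 1.275, -0.146], TCP at [0.237, 0.468, 0.215] pointing down, gripper open.
Joint ranges: [-2.53, 2.53], [-0.77, 2.02], [0.04, 2.7], [-1, 4.14], [0.28, 2.66], [-3.11, 3.11]. Speed limits (rad/s): [2.57, 2.57, 3.14, 3.14, 3.14, 3.14].

INTERFACE

Orientations are given as [roll, pitch, yaw] about the fixed x, y, z axes, in that order (R = Rz(yaw) Ry(pitch) Rx(roll)).
In Python, from cell import robot, cams gives the robot as it stands.
- The arm moves only by the tool apply_moves, never from a script. Its argument "plan" is a list of rows, each a list of 7 numbers: the shift along the tool's x, y, z in m, then the turn, a rotation vector about the tool's x, y, z in degrees, then the gripper command: -1 is fully open, 1 is shut, values between are in proportion. A call has exactly 5 rows; each row is the pose to reach, as a shift and turn from the pose commanded when the call began, along the tool's axes at that moment; what a row does not reach only later rows make up. A row lasts 1/8 s, in which the tool goes at most 62.5 mm and 10.7 degrees, less where a joint would pass 70% of its speed; a pose out of reach is approached as far as the arm can. A call with a gripper value outside its range is refused whole. The fingers move at their own pace and stop on an object; "squeeze" is the grip in N (left out, the last holds). Time passes only in rows, so rows that repeat a pose let the fingers close, or fill a call up. It gives the time, the measured TCP pose, the force and the opening at its end, in the units of the state.
- robot.observe(): the state, without advancing time (a new reading comes with each control period).
- cams.read_camera(name): name is "scene" or "top" or "wrist"; returns the picture (400x640x3 uint8, blue, green, red); there is no depth.
- cams.calibration(name): a dict with "fx", "fy", "cx", "cy" (pixels), "dist" ([k1, k2, p1, p2, k3] as OpenCV has them; the pictures are not rectified), "extrinsics" (4x4, takes a point from world to camera coordinates); the wrist camera has in their place "T_tool_cam" (4x4, takes a point from camera to tool coordinates, whose origin is the TCP and whose axes are the tool frame's). Camera axes: x right, y up, looking along -z (the intrinsics and any distortion apply to the point x, -y, -z); pixel columns grow to the right and rows downward; lengths in m; the calibration is good to about 2 mm. A picture is of the moment at which its call begins: read the wrist's pose just before it. calibration takes no time and is no camera call.
- robot.hand_in(): hands the job in, once; it reports no verdict.
The state is a dict: "time": time; "qpos": joint angles; "qvel": joint speeds; "joint_efforts": joint torques, N m; "tool_pos": TCP position; "tool_rot": TCP orientation; "contact_force": force on the tool from outside, world axes, zero at the start; "torque": the same for the moment, N m; "opening": finger opening in m.
Only numpy, scipy, OpenCV 4.12 (cv2) and the standard library are available. Lean on these libraries where they do the work, as an engineer would, in place of code of your own. Each camera call takes 0.05 s, during which the arm holds its last target. There are 200 camera calls.

## Working session

There is one attempt and no reset: what is moved stays moved. The work goes in short steps, Python scripts to look and compute and a tool call to move; the robot and the scene stay as the last step left them, time stands still between calls to the robot, and variables do not carry over. Pictures are saved under pics/ and viewed, about 8 in all and at most 12, crops included, and the job is handed in when it is done.

Besides the shell and the picture viewer there is one more tool, called after "Request:" as name(argument=value, ...), one argument or row to a line, values as JSON. apply_moves: Moves the arm, as the interface text tells. Its arguments: {"type":"object","properties":{"plan":{"type":"array","items":{"type":"array","items":{"type":"number"}}},"squeeze":{"type":"number"}},"required":["plan"]}

```bash
ls; mkdir -p pics
python3 - <<'E'
from cell import robot,cams
import cv2,numpy as np
s=robot.observe();print(s)
for n in("scene","top"):
    cv2.imwrite(f"pics/{n}0.png",cams.read_camera(n))
np.set_printoptions(precision=4,suppress=True)
for n in("scene","top","wrist"):print(n,cams.calibration(n))
E
```

```text
pics
{'time': 0.0, 'qpos': array([ 9.55996010e-01,  3.42723860e-01,  1.52506694e+00, -3.00820605e-05,
        1.27542424e+00, -1.46007774e-01]), 'qvel': array([-0.00150839, -0.00107783,  0.00044461,  0.00226509,  0.00025862,
       -0.00101435]), 'joint_efforts': array([-8.49002863e-04, -4.31245351e+01, -2.44217974e+01,  7.17921113e-02,
        5.61052572e-02, -1.39271883e-04]), 'tool_pos': array([0.23692478, 0.46798512, 0.21452699]), 'tool_rot': array([-1.57240563e+00,  2.07580933e-04, -4.68783930e-01]), 'contact_force': array([-0.04807536, -0.01432146, -0.7016044 ]), 'torque': array([-0.00955125, -0.03824559,  0.03391017]), 'opening': 0.09178349880858623}
scene {'fx': 411.1939709885315, 'fy': 411.1939709885315, 'cx': 314.8259983839493, 'cy': 194.54619041375574, 'dist': array([-0.0332,  0.    ,  0.    ,  0.    ,  0.    ]), 'extrinsics': array([[ 0.4972,  0.8674, -0.0216, -0.2844],
       [-0.556 ,  0.3376,  0.7595,  0.1988],
       [ 0.6661, -0.3656,  0.6501, -1.7417],
       [ 0.    ,  0.    ,  0.    ,  1.    ]])}
top {'fx': 441.0020042879492, 'fy': 441.0020042879492, 'cx': 322.54128486579526, 'cy': 201.45517961427294, 'dist': array([-0.1079,  0.    ,  0.    ,  0.    ,  0.    ]), 'extrinsics': array([[ 0.0073, -0.9999,  0.0145, -0.0196],
       [ 0.9875,  0.0095,  0.1575, -0.5869],
       [-0.1576,  0.0132,  0.9874, -1.6699],
       [ 0.    ,  0.    ,  0.    ,  1.    ]])}
wrist {'fx': 342.83720964029004, 'fy': 342.83720964029004, 'cx': 315.29579212925034, 'cy': 203.7177419642135, 'dist': array([-0.0448,  0.    ,  0.    ,  0.    ,  0.    ]), 'T_tool_cam': array([[ 0.0009, -0.9638, -0.2666, -0.0719],
       [ 0.0006,  0.2666, -0.9638, -0.1701],
       [ 1.    ,  0.0007,  0.0009,  0.0001],
       [ 0.    ,  0.    ,  0.    ,  1.    ]])}
```

View pics/top0.png

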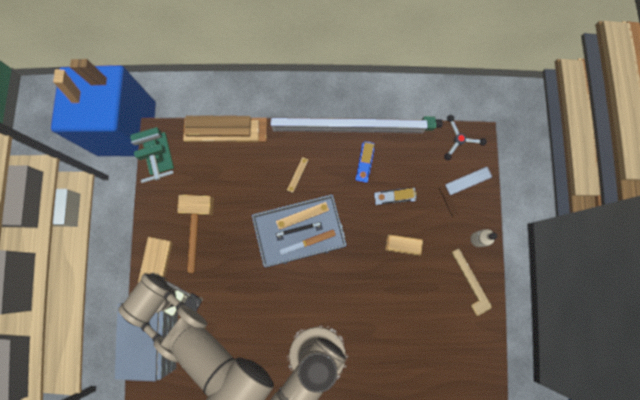

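View pics/scene0.png

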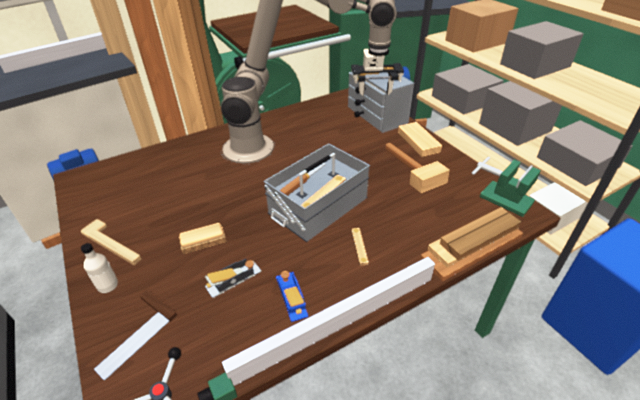

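```bash
cat > h.py <<'E'
from cell import robot,cams
import cv2,numpy as np
from scipy.spatial.transform import Rotation as R
np.set_printoptions(precision=4,suppress=True)
def cam(n,s=None):
    c=cams.calibration(n);K=np.array([[c["fx"],0,c["cx"]],[0,c["fy"],c["cy"]],[0,0,1]])
    if n=="wrist":
        T=np.eye(4);T[:3,:3]=R.from_euler("xyz",s["tool_rot"]).as_matrix();T[:3,3]=s["tool_pos"]
        E=np.linalg.inv(T@c["T_tool_cam"])
    else:E=c["extrinsics"]
    return K,np.array(c["dist"]),np.diag([1,-1,-1,1])@E
def px2w(n,uv,z,s=None):
    K,d,E=cam(n,s);p=cv2.undistortPoints(np.array(uv,float).reshape(-1,1,2),K,d).reshape(-1,2)
    r=np.c_[p,np.ones(len(p))]@E[:3,:3];o=-E[:3,:3].T@E[:3,3]
    return o+r*((z-o[2])/r[:,2])[:,None]
def w2px(n,P,s=None):
    K,d,E=cam(n,s);return cv2.projectPoints(np.array(P,float).reshape(-1,1,3),cv2.Rodrigues(E[:3,:3])[0],E[:3,3],K,d)[0].reshape(-1,2)
def tomove(target,rot,s):
    """shift/turn from current pose in tool axes"""
    A=R.from_euler("xyz",s["tool_rot"]);B=R.from_euler("xyz",rot)
    return A.inv().apply(np.array(target)-s["tool_pos"]),np.degrees((A.inv()*B).as_rotvec())
E
python3 - <<'E'
from h import *
im=cv2.imread("pics/top0.png")
cv2.imwrite("pics/c1.png",cv2.resize(im[140:280,245:445],None,fx=4,fy=4,interpolation=cv2.INTER_CUBIC))
E
```

```text
(no output)
```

View pics/c1.png

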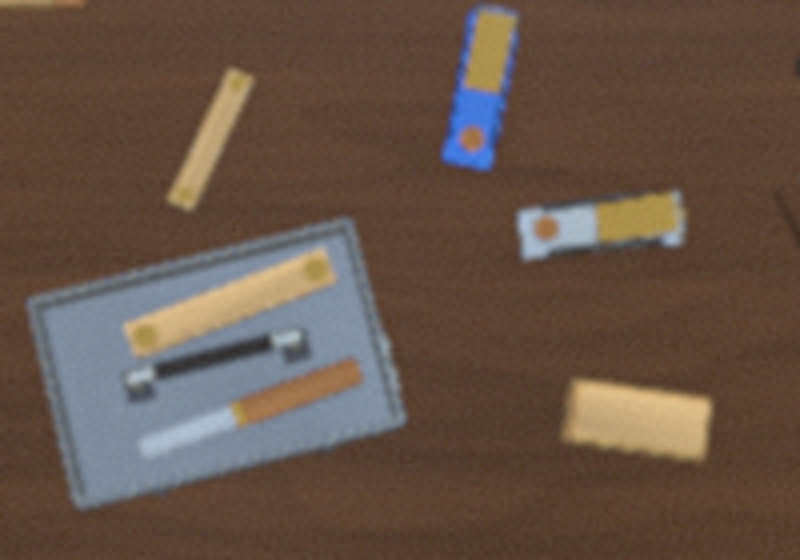

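Run:
```python
from h import *
f=lambda pts,z:px2w("top",np.array(pts)/4+[245-.375,140-.375],z)
t=f([(30,300),(350,220),(403,425),(80,505)],.145);print("tray",t,t.mean(0));
e=(t[0]-t[1])+(t[3]-t[2]);print("box y dir ang",np.degrees(np.arctan2(e[1],e[0]))-90, np.linalg.norm(e)/2)
e=(t[0]-t[3])+(t[1]-t[2]);print("box x dir ang",np.degrees(np.arctan2(e[1],e[0])), np.linalg.norm(e)/2)
g=f([(155,369),(272,342)],.191);print("grip",g,g.mean(0))
e=g[0]-g[1];print(np.degrees(np.arctan2(e[1],e[0]))-90,np.linalg.norm(e))
p=f([(518,210),(682,192),(684,243),(524,260)],.008);print("plane",p,p.mean(0))
e=p[0]-p[1]+p[3]-p[2];print(np.degrees(np.arctan2(e[1],e[0]))-90,np.linalg.norm(e)/2)
s=f([(570,380),(712,400),(706,460),(565,440)],.042);print("sand",s.mean(0))
```

```text
tray [[ 0.5202  0.2434  0.145 ]
 [ 0.5971 -0.0484  0.145 ]
 [ 0.4095 -0.0971  0.145 ]
 [ 0.3351  0.1929  0.145 ]] [0.4655 0.0727 0.145 ]
box y dir ang 14.57713140704017 0.3006047817457437
box x dir ang 14.900022314970817 0.19284553335827595
grip [[0.4542 0.1245 0.191 ]
 [0.4791 0.0217 0.191 ]] [0.4666 0.0731 0.191 ]
13.59903839710337 0.10574255612145698
plane [[ 0.6331 -0.2216  0.008 ]
 [ 0.6533 -0.3882  0.008 ]
 [ 0.6012 -0.3889  0.008 ]
 [ 0.5825 -0.2271  0.008 ]] [ 0.6175 -0.3065  0.008 ]
6.769756721667235 0.16534072931250854
sand [ 0.4216 -0.3323  0.042 ]
```

Top view: the steel plane is at full-image (395,196), with its brown knob to the left so its nose points +y. The blue look-alike is at (365,162). The small rule at (298,175) lies on the bench, and the proper rule is in the tray at (302,215). The crop settles it: the grey steel plane with the brass cap is the one meant.

Run:
```python
from h import *
s=robot.observe();yb=np.radians(14.6)
print(tomove([.466,.073,.26],[-np.pi/2,0,yb-np.pi/2],s))
q=np.linspace(0,1.83,31)
print(np.c_[q,.14*(np.cos(2.618-q)+.866),.14*(np.sin(2.618-q)-.5)])
```

```text
(array([ 0.3828, -0.0451, -0.249 ]), array([ 0.0771, 48.538 ,  0.0233]))
[[ 0.     -0.     -0.    ]
 [ 0.061   0.0045  0.0073]
 [ 0.122   0.0094  0.0142]
 [ 0.183   0.0148  0.0209]
 [ 0.244   0.0205  0.0272]
 [ 0.305   0.0266  0.0332]
 [ 0.366   0.0331  0.0388]
 [ 0.427   0.0399  0.0439]
 [ 0.488   0.047   0.0487]
 [ 0.549   0.0543  0.053 ]
 [ 0.61    0.062   0.0568]
 [ 0.671   0.0698  0.0602]
 [ 0.732   0.0778  0.0631]
 [ 0.793   0.086   0.0655]
 [ 0.854   0.0944  0.0674]
 [ 0.915   0.1028  0.0688]
 [ 0.976   0.1113  0.0696]
 [ 1.037   0.1198  0.07  ]
 [ 1.098   0.1283  0.0698]
 [ 1.159   0.1369  0.0691]
 [ 1.22    0.1453  0.0679]
 [ 1.281   0.1537  0.0662]
 [ 1.342   0.1619  0.064 ]
 [ 1.403   0.17    0.0612]
 [ 1.464   0.1779  0.058 ]
 [ 1.525   0.1856  0.0543]
 [ 1.586   0.1931  0.0502]
 [ 1.647   0.2003  0.0456]
 [ 1.708   0.2072  0.0405]
 [ 1.769   0.2137  0.0351]
 [ 1.83    0.22    0.0293]]
```

Request:
apply_moves(
  plan=[
    [0.02,-0.03,-0.012,0,6,0,-1],
    [0.06,-0.045,-0.04,0,16,0,-1],
    [0.11,-0.045,-0.07,0,26,0,-1],
    [0.16,-0.045,-0.1,0,36,0,-1],
    [0.2,-0.045,-0.13,0,46,0,-1],
  ],
  squeeze=20,
)

```text
time: 0.72
tool_pos: [0.3576, 0.2602, 0.26]
tool_rot: [-1.571, -0.0, -1.278]
contact_force: [0.9, -0.1, -0.1]
opening: 0.0918
```

Run:
```python
from h import *
s=robot.observe();print(s["tool_pos"],s["tool_rot"],s["time"]);yb=np.radians(14.6)
print(tomove([.466,.073,.26],[-np.pi/2,0,yb-np.pi/2],s))
```

```text
[0.3576 0.2602 0.26  ] [-1.5709 -0.0002 -1.2778] 0.725
(array([0.2106, 0.    , 0.0497]), array([0.0054, 2.1883, 0.0104]))
```

Request:
apply_moves(
  plan=[
    [0.045,0,0.011,0,2.2,0,-1],
    [0.1,0,0.024,0,2.2,0,-1],
    [0.155,0,0.037,0,2.2,0,-1],
    [0.195,0,0.046,0,2.2,0,-1],
    [0.211,0,0.05,0,2.2,0,-1],
  ],
)

```text
time: 1.35
tool_pos: [0.4674, 0.0734, 0.2598]
tool_rot: [-1.572, 0.0, -1.313]
contact_force: [0.4, -0.6, -0.3]
opening: 0.0917
```

Run:
```python
from h import *
s=robot.observe();print(s["tool_pos"],s["tool_rot"],s["time"]);yb=np.radians(14.6)
print(tomove([.466,.073,.175],[-np.pi/2,0,yb-np.pi/2],s))
im=cams.read_camera("wrist");cv2.imwrite("pics/w1.png",im)
print(w2px("wrist",[[.466,.073,.183]],s))
```

```text
[0.4674 0.0734 0.2598] [-1.5717  0.0002 -1.3127] 1.35
(array([ 0.    ,  0.0848, -0.0014]), array([ 0.0499,  0.1871, -0.012 ]))
[[313.8754 208.2257]]
```

View pics/w1.png

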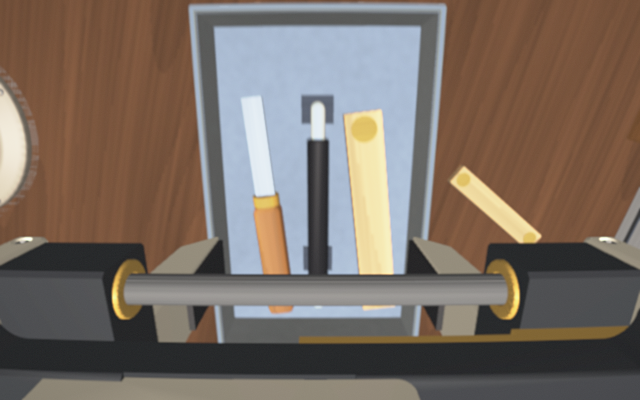

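Wrist view: the handle grip is centred at about (318,208), within about 2 mm of my estimate, and its yaw matches.

Request:
apply_moves(
  plan=[
    [0,0.025,0.001,0,0,0,-1],
    [0,0.055,0.001,0,0,0,-1],
    [0,0.077,0.001,0,0,0,-1],
    [0,0.085,0.001,0,0,0,-1],
    [0,0.085,0.001,0,0,0,0.6],
  ],
  squeeze=20,
)

```text
time: 2.02
tool_pos: [0.4675, 0.0761, 0.1753]
tool_rot: [-1.571, 0.0, -1.309]
contact_force: [-0.7, 0.7, -0.2]
opening: 0.0861
```

Request:
apply_moves(
  plan=[
    [0,0,0,0,0,0,1],
    [0,0,0,0,0,0,1],
    [0,0,0,0,0,0,1],
    [0,0,0,0,0,0,1],
    [0,0,0,0,0,0,1],
  ],
  squeeze=20,
)

```text
time: 2.65
tool_pos: [0.4678, 0.0754, 0.1753]
tool_rot: [-1.571, 0.0, -1.31]
contact_force: [-0.4, -0.1, 0.0]
opening: 0.0363
```

Request:
apply_moves(
  plan=[
    [0,0,0,0,0,0,1],
    [0,0,0,0,0,0,1],
    [0,0,0,0,0,0,1],
    [0,0,0,0,0,0,1],
    [0,0,0,0,0,0,1],
  ],
  squeeze=25,
)

```text
time: 3.28
tool_pos: [0.4681, 0.0755, 0.1751]
tool_rot: [-1.57, 0.0, -1.31]
contact_force: [2.7, 0.8, -3.2]
opening: 0.0117
```

Request:
apply_moves(
  plan=[
    [0,-0.0035,0.002,0,0,0,1],
    [0,-0.0073,0.0045,0,0,0,1],
    [0,-0.0142,0.0094,0,0,0,1],
    [0,-0.0209,0.0148,0,0,0,1],
    [0,-0.0272,0.0205,0,0,0,1],
  ],
)

```text
time: 3.9
tool_pos: [0.4881, 0.0808, 0.203]
tool_rot: [-1.57, -0.0, -1.31]
contact_force: [0.1, 0.2, 0.2]
opening: 0.0005
```

Run:
```python
from h import *
s=robot.observe();print(s["tool_pos"],s["tool_rot"],s["contact_force"],s["opening"])
a=cams.read_camera("wrist");b=cams.read_camera("scene")
cv2.imwrite("pics/w2.png",np.hstack([cv2.resize(a,(400,250)),cv2.resize(b[110:260,220:420],(400,300))[:250]]))
```

```text
[0.4881 0.0808 0.203 ] [-1.5704 -0.     -1.31  ] [0.1262 0.1836 0.2085] 0.0005226175407864531
```

View pics/w2.png

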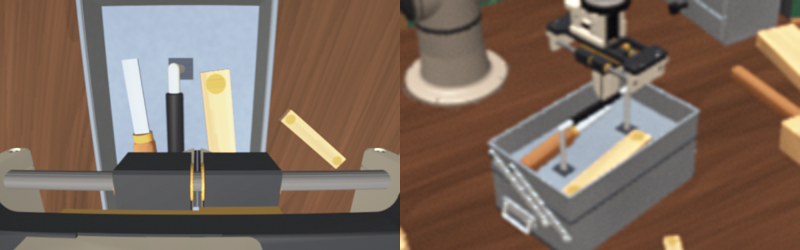

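The grip slipped off the handle. The tray is still home and its contents are in place, with the closed fingers now just behind the grip. I'll regrasp a bit lower and firmer, and check that the opening is about 16 mm before lifting.

Request:
apply_moves(
  plan=[
    [0,-0.03,0,0,0,0,-0.1],
    [0,-0.045,-0.005,0,0,0,-0.1],
    [0,-0.045,-0.0205,0,0,0,-0.1],
    [0,-0.045,-0.0205,0,0,0,-0.1],
    [0,-0.045,-0.0205,0,0,0,-0.1],
  ],
)

```text
time: 4.62
tool_pos: [0.4679, 0.0754, 0.2473]
tool_rot: [-1.571, 0.0, -1.31]
contact_force: [-0.4, -0.0, 1.0]
opening: 0.0458
```

Request:
apply_moves(
  plan=[
    [0,0.02,0,0,0,0,-0.1],
    [0,0.05,0,0,0,0,-0.1],
    [0,0.074,0,0,0,0,-0.1],
    [0,0.081,0,0,0,0,0.5],
    [0,0.081,0,0,0,0,0.6],
  ],
)

```text
time: 5.25
tool_pos: [0.4681, 0.0754, 0.1664]
tool_rot: [-1.571, 0.0, -1.31]
contact_force: [-0.9, -0.1, 0.1]
opening: 0.0349
```

Request:
apply_moves(
  plan=[
    [0,0,0,0,0,0,1],
    [0,0,0,0,0,0,1],
    [0,0,0,0,0,0,1],
    [0,0,0,0,0,0,1],
    [0,0,0,0,0,0,1],
  ],
  squeeze=40,
)

```text
time: 5.88
tool_pos: [0.4683, 0.0754, 0.1671]
tool_rot: [-1.569, -0.0, -1.31]
contact_force: [0.1, -0.0, 6.0]
opening: 0.0147
```

Request:
apply_moves(
  plan=[
    [0,0,0,0,0,0,1],
    [0,0,0,0,0,0,1],
    [0,0,0,0,0,0,1],
    [0,0,0,0,0,0,1],
    [0,0,0,0,0,0,1],
  ],
)

```text
time: 6.5
tool_pos: [0.4683, 0.0754, 0.1671]
tool_rot: [-1.569, -0.0, -1.31]
contact_force: [-0.2, -0.4, 6.3]
opening: 0.0148
```

Request:
apply_moves(
  plan=[
    [0,-0.0035,0.002,0,0,0,1],
    [0,-0.0073,0.0045,0,0,0,1],
    [0,-0.011,0.007,0,0,0,1],
    [0,-0.0142,0.0094,0,0,0,1],
    [0,-0.0142,0.0094,0,0,0,1],
  ],
)

```text
time: 7.12
tool_pos: [0.4769, 0.0778, 0.1809]
tool_rot: [-1.571, -0.0, -1.31]
contact_force: [-2.0, -3.2, -3.1]
opening: 0.0148
```

Request:
apply_moves(
  plan=[
    [0,-0.0067,0.0054,0,0,0,1],
    [0,-0.013,0.0111,0,0,0,1],
    [0,-0.019,0.0172,0,0,0,1],
    [0,-0.0246,0.0237,0,0,0,1],
    [0,-0.0297,0.0305,0,0,0,1],
  ],
)

```text
time: 7.75
tool_pos: [0.5067, 0.0857, 0.2112]
tool_rot: [-1.571, -0.0, -1.31]
contact_force: [-3.4, -2.7, -3.6]
opening: 0.0144
```

Request:
apply_moves(
  plan=[
    [0,-0.0048,0.0071,0,0,0,1],
    [0,-0.0091,0.0144,0,0,0,1],
    [0,-0.0129,0.0221,0,0,0,1],
    [0,-0.0163,0.0299,0,0,0,1],
    [0,-0.0192,0.0379,0,0,0,1],
  ],
)

```text
time: 8.38
tool_pos: [0.5439, 0.0956, 0.2305]
tool_rot: [-1.569, -0.0, -1.31]
contact_force: [-2.8, -3.0, 1.8]
opening: 0.015
```

Request:
apply_moves(
  plan=[
    [0,-0.0024,0.0082,0,0,0,1],
    [0,-0.0043,0.0166,0,0,0,1],
    [0,-0.0057,0.025,0,0,0,1],
    [0,-0.0065,0.0335,0,0,0,1],
    [0,-0.0069,0.042,0,0,0,1],
  ],
)

```text
time: 9.0
tool_pos: [0.585, 0.1066, 0.2372]
tool_rot: [-1.568, -0.0, -1.31]
contact_force: [-0.4, -2.9, 3.8]
opening: 0.0149
```

Request:
apply_moves(
  plan=[
    [0,0.0002,0.0085,0,0,0,1],
    [0,0.0009,0.0171,0,0,0,1],
    [0,0.0021,0.0255,0,0,0,1],
    [0,0.0038,0.0339,0,0,0,1],
    [0,0.006,0.0421,0,0,0,1],
  ],
)

```text
time: 9.62
tool_pos: [0.6258, 0.1174, 0.2309]
tool_rot: [-1.568, -0.0, -1.31]
contact_force: [3.5, -3.1, 4.7]
opening: 0.0147
```

Request:
apply_moves(
  plan=[
    [0,0.0028,0.0081,0,0,0,1],
    [0,0.006,0.016,0,0,0,1],
    [0,0.0097,0.0237,0,0,0,1],
    [0,0.0138,0.0312,0,0,0,1],
    [0,0.0184,0.0384,0,0,0,1],
  ],
)

```text
time: 10.25
tool_pos: [0.6629, 0.1273, 0.2119]
tool_rot: [-1.568, -0.0, -1.31]
contact_force: [5.8, -2.1, 3.4]
opening: 0.0151
```

Request:
apply_moves(
  plan=[
    [0,0.0038,0.0052,0,0,0,1],
    [0,0.0078,0.0102,0,0,0,1],
    [0,0.0115,0.0145,0,0,0,1],
    [0,0.0142,0.0175,0,0,0,1],
    [0,0.0163,0.0197,0,0,0,1],
  ],
)

```text
time: 10.88
tool_pos: [0.6812, 0.1322, 0.196]
tool_rot: [-1.57, -0.0, -1.31]
contact_force: [-2.4, -3.6, 13.6]
opening: 0.0145
```

Request:
apply_moves(
  plan=[
    [0,0.001,0.001,0,0,0,1],
    [0,0.001,0.001,0,0,0,1],
    [0,0.001,0.001,0,0,0,0.6],
    [0,0.001,0.001,0,0,0,0.3],
    [0,0.001,0.001,0,0,0,0],
  ],
)

```text
time: 11.5
tool_pos: [0.6808, 0.1328, 0.1936]
tool_rot: [-1.573, 0.001, -1.31]
contact_force: [-0.5, -0.3, -0.6]
opening: 0.0336
```

Request:
apply_moves(
  plan=[
    [0,0,0,0,0,0,0],
    [0,0,0,0,0,0,-0.3],
    [0,-0.02,0,0,0,0,-0.5],
    [0,-0.05,0,0,0,0,-1],
    [0,-0.08,0,0,0,0,-1],
  ],
)

```text
time: 12.12
tool_pos: [0.6812, 0.1324, 0.2755]
tool_rot: [-1.571, 0.0, -1.31]
contact_force: [0.3, 0.6, 0.3]
opening: 0.0808
```

Run:
```python
from h import *
s=robot.observe();print(s["tool_pos"],s["tool_rot"],s["contact_force"],s["opening"])
a=cams.read_camera("top")
cv2.imwrite("pics/t2.png",cv2.resize(a[140:280,245:445],None,fx=4,fy=4,interpolation=cv2.INTER_CUBIC))
```

```text
[0.6812 0.1324 0.2755] [-1.571   0.0002 -1.31  ] [0.2686 0.5999 0.3322] 0.08079261548358699
```

View pics/t2.png

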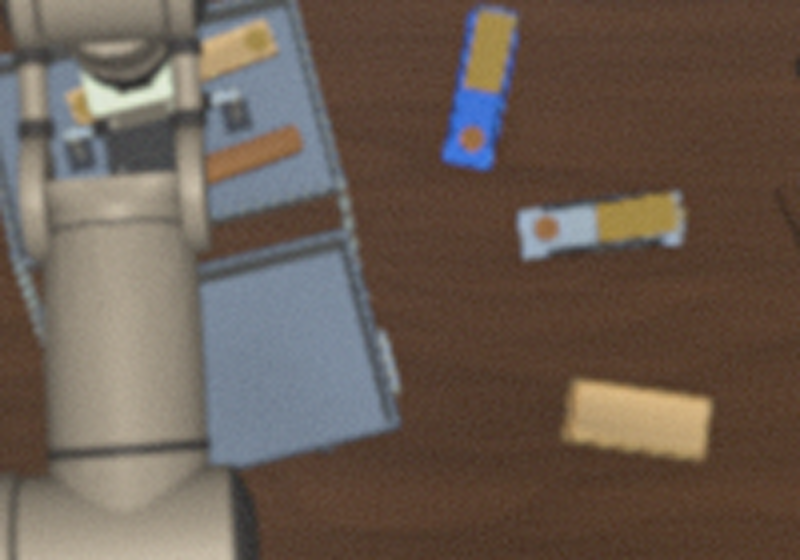

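Top view: the tray rests on the back stop with the chisel and rule in it. The right half of the case is empty, at crop (300,360). Next is the plane.

Request:
apply_moves(
  plan=[
    [0.035,0,-0.015,0,2,0,-1],
    [0.085,0,-0.037,0,4,0,-1],
    [0.135,0,-0.058,0,6,0,-1],
    [0.19,0,-0.081,0,8.1,0,-1],
    [0.245,0,-0.105,0,8.1,0,-1],
  ],
)

```text
time: 12.8
tool_pos: [0.6426, -0.133, 0.2747]
tool_rot: [-1.57, 0.0, -1.451]
contact_force: [0.2, 0.9, -0.1]
opening: 0.0918
```

Run:
```python
from h import *
s=robot.observe();print(s["tool_pos"],s["tool_rot"],s["time"])
print(tomove([.6175,-.3065,.20],[-np.pi/2,0,np.radians(6.8)-np.pi/2],s))
```

```text
[ 0.6426 -0.133   0.2747] [-1.5705  0.     -1.4514] 12.8
(array([ 0.1693,  0.0746, -0.0456]), array([-0.0197,  0.0395, -0.001 ]))
```

Request:
apply_moves(
  plan=[
    [0.05,0.01,-0.013,0,0,0,-1],
    [0.1,0.03,-0.027,0,0,0,-1],
    [0.145,0.055,-0.039,0,0,0,-1],
    [0.165,0.072,-0.0445,0,0,0,-1],
    [0.169,0.0745,-0.0455,0,0,0,-1],
  ],
)

```text
time: 13.42
tool_pos: [0.6173, -0.3049, 0.1985]
tool_rot: [-1.573, 0.002, -1.453]
contact_force: [-0.1, -0.4, 1.4]
opening: 0.0916
```

Run:
```python
from h import *
s=robot.observe();print(s["tool_pos"],s["tool_rot"],s["time"])
im=cams.read_camera("wrist");cv2.imwrite("pics/w3.png",im)
a=np.radians(6.8);Rz=R.from_euler("z",a)
P=Rz.apply([[-.024,-.08,0],[-.024,.08,0],[.024,.08,0],[.024,-.08,0]])+[.6175,-.3065,.0]
print(w2px("wrist",P,s))
```

```text
[ 0.6173 -0.3049  0.1985] [-1.5728  0.0023 -1.4529] 13.425
[[295.2666 246.9677]
 [292.6862 103.0685]
 [339.0158 102.9894]
 [336.7802 246.9256]]
```

View pics/w3.png

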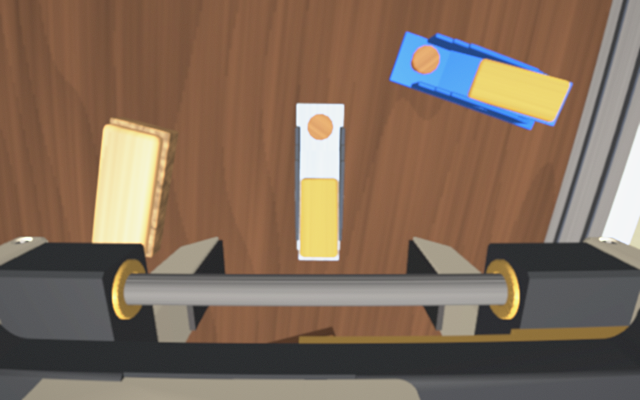

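Run:
```python
from h import *
s=robot.observe()
for z in(0,.01,.02,.03):
    p=px2w("wrist",[(296,103),(344,103),(340,261),(297,261)],z,s)
    q=R.from_euler("z",-np.radians(6.8)).apply(p-[.6175,-.3065,0]);print(z,q[:,:2].ravel())
print(px2w("wrist",[(320,127)],.05,s), px2w("wrist",[(320,127)],.06,s))
# edges
im=cv2.imread("pics/w3.png");print(im[230:275:3,318].tolist());print(im[90:115:2,318].tolist())
```

```text
0 [-0.0198  0.0802  0.03    0.0802  0.0291 -0.098  -0.0214 -0.098 ]
0.01 [-0.0193  0.08    0.0292  0.08    0.0283 -0.0934 -0.0208 -0.0934]
0.02 [-0.0187  0.0799  0.0284  0.0798  0.0276 -0.0887 -0.0202 -0.0887]
0.03 [-0.0182  0.0797  0.0276  0.0797  0.0268 -0.0841 -0.0196 -0.0841]
[[ 0.6151 -0.2482  0.05  ]] [[ 0.6149 -0.2478  0.06  ]]
[[117, 218, 240], [118, 219, 240], [117, 218, 240], [118, 218, 240], [118, 219, 240], [117, 218, 240], [119, 219, 240], [118, 219, 240], [115, 218, 240], [221, 232, 239], [178, 175, 184], [67, 94, 134], [68, 94, 135], [68, 94, 134], [69, 95, 136]]
[[70, 96, 135], [69, 95, 135], [70, 95, 136], [70, 97, 136], [69, 95, 136], [68, 94, 136], [86, 107, 141], [234, 226, 219], [247, 244, 237], [246, 243, 236], [246, 243, 237], [248, 243, 236], [171, 193, 227]]
```

Wrist view: the steel plane has corners (296,103) and (340,261) and sits centred between the jaws, about 3 mm to +z of my estimate. The blue plane is at (480,80) and the sanding block at (130,185), both well clear. I'll grasp high on the cheeks so the gripper body clears the case walls at set-down.

Request:
apply_moves(
  plan=[
    [0.0026,0.04,0.003,0,0,0,-1],
    [0.0026,0.09,0.003,0,0,0,-1],
    [0.0026,0.13,0.003,0,0,0,-1],
    [0.0026,0.152,0.003,0,0,0,-1],
    [0.0026,0.1595,0.003,0,0,0,-1],
  ],
)

```text
time: 14.1
tool_pos: [0.622, -0.3047, 0.0404]
tool_rot: [-1.571, 0.001, -1.449]
contact_force: [0.6, 0.3, 1.0]
opening: 0.0917
```

Request:
apply_moves(
  plan=[
    [0,0,0,0,0,0,1],
    [0,0,0,0,0,0,1],
    [0,0,0,0,0,0,1],
    [0,0,0,0,0,0,1],
    [0,0,0,0,0,0,1],
  ],
  squeeze=45,
)

```text
time: 14.72
tool_pos: [0.6213, -0.307, 0.0409]
tool_rot: [-1.571, -0.0, -1.452]
contact_force: [0.3, 0.3, -0.2]
opening: 0.0464
```

Request:
apply_moves(
  plan=[
    [0,0,0,0,0,0,1],
    [0,0,0,0,0,0,1],
    [0,0,0,0,0,0,1],
    [0,-0.003,0,0,0,0,1],
    [0,-0.01,0,0,0,0,1],
  ],
)

```text
time: 15.35
tool_pos: [0.6211, -0.3067, 0.0508]
tool_rot: [-1.571, 0.001, -1.451]
contact_force: [0.2, 0.5, 0.7]
opening: 0.0012
```

Run:
```python
from h import *
s=robot.observe();print(s["tool_pos"],s["qpos"])
a=cams.read_camera("wrist");b=cams.read_camera("scene")
cv2.imwrite("pics/w4full.png",a)
cv2.imwrite("pics/w4.png",np.vstack([cv2.resize(a[:300],(640,300)),cv2.resize(b[210:310,140:340],(600,300),interpolation=cv2.INTER_CUBIC)[:, :600] if 0 else cv2.copyMakeBorder(cv2.resize(b[210:310,140:340],(600,300),interpolation=cv2.INTER_CUBIC),0,0,0,40,0)]))
for z in (0,.05): print(w2px("scene",[[*s["tool_pos"][:2],z]]))
```

```text
[ 0.6211 -0.3067  0.0508] [-0.5692  0.7943  1.1967  0.0001  1.1513 -0.6887]
[[233.3211 278.9028]]
[[230.6865 268.0788]]
```

View pics/w4.png

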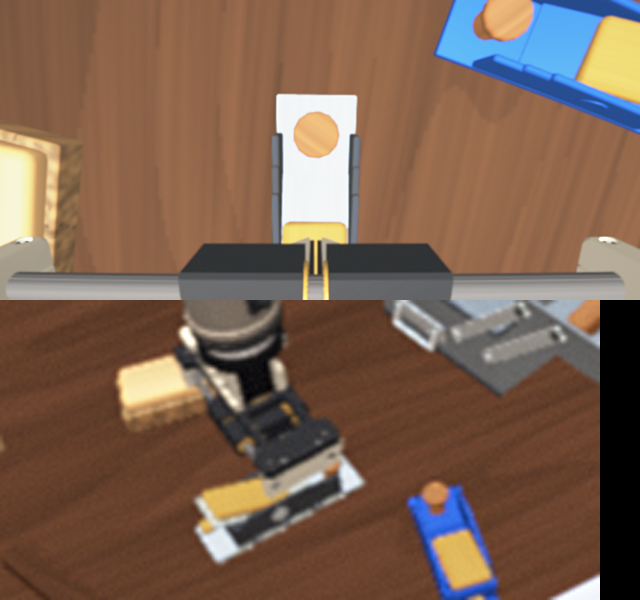

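Run:
```python
from h import *
c=cams.calibration("wrist");T=c["T_tool_cam"];s=robot.observe()
Rm=R.from_euler("xyz",s["tool_rot"]).as_matrix()
for x in(-.0095,.0095):
  for y in(-.055,-.03,-.008,.011): print(x,y,w2px("wrist",[s["tool_pos"]+Rm@[x,y,0]],s)[0])
for y in (-.055,-.008,.011): print("scene",y,w2px("scene",[s["tool_pos"]+Rm@[0,y,0]])[0])
# plane geometric check: sole corners in close view, front edge row 95 cols 277..357
a=cv2.imread("pics/w4full.png");cv2.imwrite("pics/w4c.png",cv2.resize(a[180:400,220:420],(800,600)) if 0 else cv2.resize(a[190:340,220:420],(800,600)))
for z in (0,.008,.02,.03): print(z,px2w("wrist",[(277,95),(357,95)],z,s))
```

```text
-0.0095 -0.055 [316.3272 282.3178]
-0.0095 -0.03 [316.1322 254.8627]
-0.0095 -0.008 [316.005  236.9834]
-0.0095 0.011 [315.9177 224.7192]
0.0095 -0.055 [316.3286 326.1244]
0.0095 -0.03 [316.141  293.0469]
0.0095 -0.008 [316.017  271.2197]
0.0095 0.011 [315.9311 256.1201]
scene -0.055 [227.4429 255.1927]
scene -0.008 [230.0785 266.0828]
scene 0.011 [231.1064 270.3244]
0 [[ 0.5886 -0.2303  0.    ]
 [ 0.6379 -0.2244  0.    ]]
0.008 [[ 0.5895 -0.2305  0.008 ]
 [ 0.637  -0.2248  0.008 ]]
0.02 [[ 0.5908 -0.2308  0.02  ]
 [ 0.6357 -0.2255  0.02  ]]
0.03 [[ 0.5919 -0.2311  0.03  ]
 [ 0.6345 -0.226   0.03  ]]
```

View pics/w4c.png

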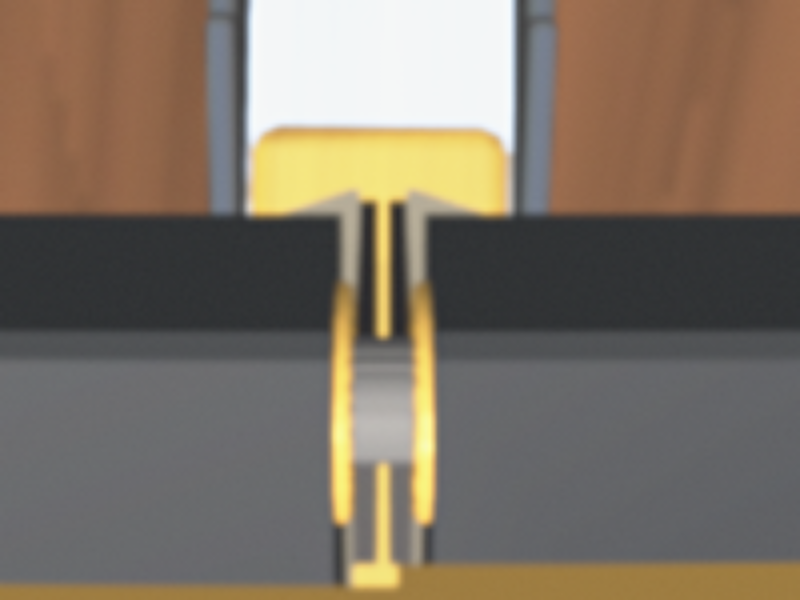

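The closed fingers stand over the middle of the plane, which is upright and undisturbed. The crop shows the tips at row 237, where row 225 was expected, so the tips sit about 15–20 mm higher than the stated tool geometry. That also explains the handle slip. I'll reopen and feel for the bench beside the plane in small steps to calibrate the tip height.

Request:
apply_moves(
  plan=[
    [0,-0.01,0,0,0,0,-1],
    [0,-0.01,0,0,0,0,-1],
    [0,-0.01,0,0,0,0,-1],
    [0,-0.01,0,0,0,0,-1],
    [0,-0.01,0,0,0,0,-1],
  ],
)

```text
time: 16.08
tool_pos: [0.6212, -0.3067, 0.0604]
tool_rot: [-1.571, 0.0, -1.451]
contact_force: [0.3, 0.0, -0.8]
opening: 0.0459
```

Request:
apply_moves(
  plan=[
    [0,0,0,0,0,0,-1],
    [0,0,0,0,0,0,-1],
    [0,0,0,0,0,0,-1],
    [0,0,0,0,0,0,-1],
    [0,0.01,0,0,0,0,-1],
  ],
)

```text
time: 16.7
tool_pos: [0.6219, -0.3072, 0.0513]
tool_rot: [-1.569, -0.001, -1.451]
contact_force: [-0.2, 0.3, 0.4]
opening: 0.0913
```

Request:
apply_moves(
  plan=[
    [0,0.01,0,0,0,0,-1],
    [0,0.02,0,0,0,0,-1],
    [0,0.03,0,0,0,0,-1],
    [0,0.035,0,0,0,0,-1],
    [0,0.035,0,0,0,0,-1],
  ],
)

```text
time: 17.32
tool_pos: [0.6211, -0.3067, 0.0151]
tool_rot: [-1.571, 0.001, -1.451]
contact_force: [-0.3, 1.3, 0.4]
opening: 0.0914
```

Request:
apply_moves(
  plan=[
    [0,0.002,0,0,0,0,-1],
    [0,0.004,0,0,0,0,-1],
    [0,0.005,0,0,0,0,-1],
    [0,0.005,0,0,0,0,-1],
    [0,0.005,0,0,0,0,-1],
  ],
)

```text
time: 17.95
tool_pos: [0.6213, -0.3069, 0.0108]
tool_rot: [-1.571, -0.0, -1.451]
contact_force: [-0.0, -0.5, 0.0]
opening: 0.0922
```

Request:
apply_moves(
  plan=[
    [0,0.002,0,0,0,0,-1],
    [0,0.004,0,0,0,0,-1],
    [0,0.006,0,0,0,0,-1],
    [0,0.006,0,0,0,0,-1],
    [0,0.006,0,0,0,0,-1],
  ],
)

```text
time: 18.58
tool_pos: [0.6213, -0.3068, 0.0047]
tool_rot: [-1.571, 0.0, -1.451]
contact_force: [0.4, 0.1, 0.4]
opening: 0.0919
```

Run:
```python
from h import *
s=robot.observe();print(s["tool_pos"],s["contact_force"],s["torque"])
a=cams.read_camera("wrist");b=cams.read_camera("scene")
cv2.imwrite("pics/w5.png",np.vstack([cv2.resize(a[:340],(600,319)),cv2.resize(b[220:300,170:320],None,fx=4,fy=3.5,interpolation=cv2.INTER_CUBIC)]))
```

```text
[ 0.6213 -0.3068  0.0047] [0.4114 0.054  0.3616] [-0.0823  0.0142 -0.0385]
```

View pics/w5.png

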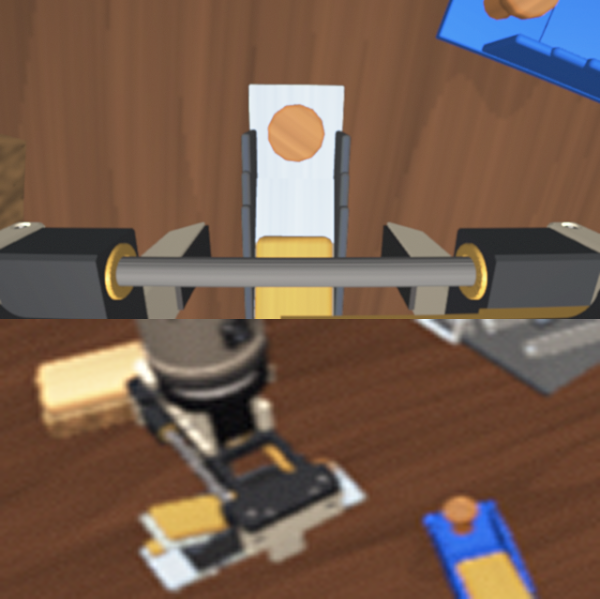

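Run:
```python
from h import *
s=robot.observe();Rm=R.from_euler("xyz",s["tool_rot"]).as_matrix()
for z in(.046,.065):
  for x in(-.011,.011):
    for h in(0,.01,.02,.03):
      p=s["tool_pos"]+Rm@[x,0,z];p[2]=h;print(z,x,h,w2px("scene",[p])[0])
K=None
for z in(.046,.065):
  for x in(-.011,):
    for y in(.011,0,-.01,-.02):print("wrist",z,y,w2px("wrist",[s["tool_pos"]+Rm@[x,y,z]],s)[0],w2px("wrist",[s["tool_pos"]+Rm@[x,y,-z]],s)[0])
```

```text
0.046 -0.011 0 [244.1517 287.2337]
0.046 -0.011 0.01 [243.6848 285.1207]
0.046 -0.011 0.02 [243.2129 282.9838]
0.046 -0.011 0.03 [242.7358 280.8229]
0.046 0.011 0 [237.4766 291.0269]
0.046 0.011 0.01 [236.9686 288.9185]
0.046 0.011 0.02 [236.455  286.7862]
0.046 0.011 0.03 [235.9358 284.6296]
0.065 -0.011 0 [247.3942 291.5272]
0.065 -0.011 0.01 [246.9406 289.4176]
0.065 -0.011 0.02 [246.482  287.2841]
0.065 -0.011 0.03 [246.0184 285.1262]
0.065 0.011 0 [240.6785 295.3926]
0.065 0.011 0.01 [240.1831 293.2881]
0.065 0.011 0.02 [239.6823 291.1596]
0.065 0.011 0.03 [239.1759 289.0065]
wrist 0.046 0.011 [398.3553 222.0339] [233.4591 222.2072]
wrist 0.046 0 [403.2168 228.6669] [228.6914 228.852 ]
wrist 0.046 -0.01 [408.1515 235.4049] [223.8516 235.6023]
wrist 0.046 -0.02 [413.6652 242.9398] [218.4436 243.1513]
wrist 0.065 0.011 [432.0958 221.9505] [199.6971 222.1947]
wrist 0.065 0 [438.8874 228.5559] [192.9958 228.8167]
wrist 0.065 -0.01 [445.7743 235.2609] [186.2001 235.5389]
wrist 0.065 -0.02 [453.4603 242.7525] [178.6153 243.0502]
```

The images give the calibration. Finger column spread puts the tips 10 mm behind the TCP (stated as 11 mm ahead), and the body begins 66 mm behind the tips. So tip height = TCP + 10 mm and grasp point = TCP + 29 mm. I'll grasp with the tips at about 27 mm.

Request:
apply_moves(
  plan=[
    [0,-0.008,0,0,0,0,-1],
    [0,-0.0125,0,0,0,0,0.2],
    [0,-0.0125,0,0,0,0,0.5],
    [0,-0.0125,0,0,0,0,1],
    [0,-0.0125,0,0,0,0,1],
  ],
  squeeze=50,
)

```text
time: 19.3
tool_pos: [0.6212, -0.3067, 0.017]
tool_rot: [-1.571, 0.0, -1.451]
contact_force: [-0.0, -0.0, 0.1]
opening: 0.0566
```

Request:
apply_moves(
  plan=[
    [0,0,0,0,0,0,1],
    [0,0,0,0,0,0,1],
    [0,0,0,0,0,0,1],
    [0,0,0,0,0,0,1],
    [0,0,0,0,0,0,1],
  ],
)

```text
time: 19.92
tool_pos: [0.621, -0.3068, 0.017]
tool_rot: [-1.571, 0.0, -1.451]
contact_force: [-3.2, -0.2, 0.4]
opening: 0.0473
```

Request:
apply_moves(
  plan=[
    [0,0,0,0,0,0,1],
    [0,-0.003,0,0,0,0,1],
    [0,-0.01,0,0,0,0,1],
    [0,-0.02,0,0,0,0,1],
    [0,-0.03,0,0,0,0,1],
  ],
)

```text
time: 20.55
tool_pos: [0.6215, -0.3069, 0.0481]
tool_rot: [-1.57, -0.0, -1.451]
contact_force: [-0.1, 0.3, -6.9]
opening: 0.0476
```

The plane is held (47.5 mm opening, about 7 N weight). I'll lift it, carry it over the right half of the case, then look for the tin.

Request:
apply_moves(
  plan=[
    [0,-0.02,0,0,0,0,1],
    [0,-0.055,0,0,0,0,1],
    [0,-0.095,0,0,0,0,1],
    [0,-0.13,0,0,0,0,1],
    [0,-0.15,0,0,0,0,1],
  ],
)

```text
time: 21.18
tool_pos: [0.6219, -0.3071, 0.2007]
tool_rot: [-1.567, -0.003, -1.451]
contact_force: [1.1, -0.5, -6.7]
opening: 0.0472
```

Request:
apply_moves(
  plan=[
    [-0.02,0,-0.0065,0,-1,0,1],
    [-0.065,0,-0.021,0,-3,0,1],
    [-0.115,0,-0.037,0,-5,0,1],
    [-0.165,0,-0.053,0,-7,0,1],
    [-0.205,0,-0.066,0,-7.9,0,1],
  ],
)

```text
time: 21.8
tool_pos: [0.5303, -0.1093, 0.1983]
tool_rot: [-1.57, -0.0, -1.312]
contact_force: [1.2, 0.4, -6.6]
opening: 0.0475
```

Run:
```python
from h import *
s=robot.observe();print(s["tool_pos"],s["tool_rot"],s["time"],s["contact_force"],s["opening"])
print(tomove([.4723,.0188,.20],[-np.pi/2,0,np.radians(14.8)-np.pi/2],s))
```

```text
[ 0.5303 -0.1093  0.1983] [-1.5695 -0.0003 -1.3123] 21.8 [ 1.1682  0.4476 -6.5788] 0.047522359464252525
(array([-0.1387, -0.0018, -0.0234]), array([-0.0716,  0.0098,  0.0152]))
```

Request:
apply_moves(
  plan=[
    [-0.035,0,-0.006,0,0,0,1],
    [-0.075,0,-0.0125,0,0,0,1],
    [-0.112,0,-0.019,0,0,0,1],
    [-0.132,0,-0.0225,0,0,0,1],
    [-0.1385,0,-0.0235,0,0,0,1],
  ],
)

```text
time: 22.42
tool_pos: [0.4734, 0.0174, 0.198]
tool_rot: [-1.569, -0.001, -1.312]
contact_force: [0.1, 0.1, -5.6]
opening: 0.0473
```

Request:
apply_moves(
  plan=[
    [0,0,0,0,0,0,1],
    [0,0,0,0,0,0,1],
    [0,0,0,0,0,0,1],
    [0,0,0,0,0,0,1],
    [0,0,0,0,0,0,1],
  ],
)

```text
time: 23.05
tool_pos: [0.4734, 0.0166, 0.1971]
tool_rot: [-1.571, 0.0, -1.314]
contact_force: [0.5, -0.2, -7.0]
opening: 0.0474
```

Run:
```python
from h import *
s=robot.observe();print(s["tool_pos"],s["tool_rot"],s["time"])
im=cams.read_camera("wrist");cv2.imwrite("pics/w6.png",im)
B=R.from_euler("z",14.8,degrees=True)
c=np.array([[-.091,-.146],[-.091,.146],[.091,.146],[.091,-.146]])
for z in(.095,.004):print(z,w2px("wrist",B.apply(np.c_[c,[z]*4])+[.468,.0745,0],s).tolist())
```

```text
[0.4734 0.0166 0.1971] [-1.5709  0.0001 -1.3138] 23.05
0.095 [[224.9406513636449, 295.498212506481], [197.1672080915451, -84.62311015544967], [460.1728402869252, -84.34665720303198], [427.90713027929, 294.8987109680404]]
0.004 [[244.837722590591, 254.151904212099], [228.725936775168, -33.2502183315253], [421.5649418890245, -33.329934415760306], [403.1128957784212, 253.7500322244642]]
```

View pics/w6.png

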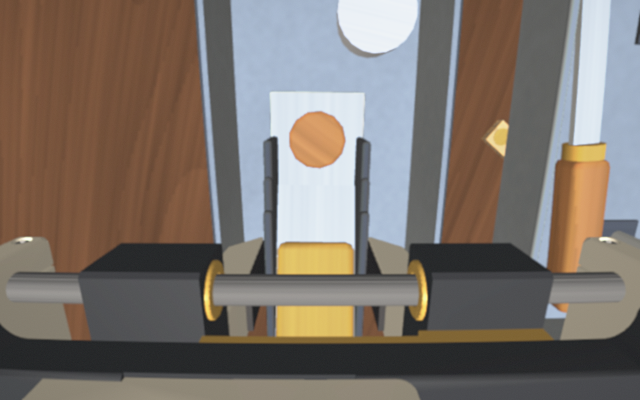

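Run:
```python
from h import *
s=robot.observe();B=R.from_euler("z",-14.8,degrees=True)
f=lambda uv,z:B.apply(px2w("wrist",uv,z,s)-[.468,.0745,0])
print("tin",f([(377,12),(337,14),(417,12),(377,52)],.049))
print("nose",f([(270,92),(364,92)],.18),f([(270,92),(364,92)],.19),"tcp",B.apply(s["tool_pos"]-[.468,.0745,0]))
```

```text
tin [[0.0427 0.0946 0.049 ]
 [0.0089 0.0929 0.049 ]
 [0.0768 0.0949 0.049 ]
 [0.0439 0.0627 0.049 ]]
nose [[-0.0334  0.0233  0.18  ]
 [ 0.0158  0.0232  0.18  ]] [[-0.0321  0.0229  0.19  ]
 [ 0.0144  0.0228  0.19  ]] tcp [-0.0095 -0.0573  0.1972]
```

Wrist view: the tin's top is at (377,12), box frame (0.043, 0.095). The case floor around the plane is clear. I'll shift the plane 12 mm towards the tin to even the gaps, then lower it.

Request:
apply_moves(
  plan=[
    [-0.004,0.02,0,0,0,0,1],
    [-0.012,0.05,0,0,0,0,1],
    [-0.012,0.09,0,0,0,0,1],
    [-0.012,0.12,0,0,0,0,1],
    [-0.012,0.135,0,0,0,0,1],
  ],
)

```text
time: 23.72
tool_pos: [0.4696, 0.0285, 0.0607]
tool_rot: [-1.573, 0.001, -1.313]
contact_force: [-0.2, 0.1, -6.6]
opening: 0.0472
```

Request:
apply_moves(
  plan=[
    [0,0.01,0,0,0,0,1],
    [0,0.019,0,0,0,0,1],
    [0,0.026,0,0,0,0,1],
    [0,0.031,0,0,0,0,1],
    [0,0.034,0,0,0,0,1],
  ],
)

```text
time: 24.35
tool_pos: [0.4705, 0.0284, 0.0281]
tool_rot: [-1.57, -0.0, -1.314]
contact_force: [0.3, -0.2, -6.5]
opening: 0.0474
```

Request:
apply_moves(
  plan=[
    [0,0.001,0,0,0,0,1],
    [0,0.002,0,0,0,0,1],
    [0,0.003,0,0,0,0,1],
    [0,0.004,0,0,0,0,1],
    [0,0.005,0,0,0,0,1],
  ],
)

```text
time: 24.98
tool_pos: [0.4704, 0.0284, 0.0232]
tool_rot: [-1.571, 0.0, -1.313]
contact_force: [-0.4, 0.5, -6.0]
opening: 0.0476
```

Request:
apply_moves(
  plan=[
    [0,0.0005,0,0,0,0,1],
    [0,0.001,0,0,0,0,1],
    [0,0.0015,0,0,0,0,1],
    [0,0.0015,0,0,0,0,1],
    [0,0.0015,0,0,0,0,1],
  ],
)

```text
time: 25.6
tool_pos: [0.4704, 0.0284, 0.0217]
tool_rot: [-1.571, 0.0, -1.314]
contact_force: [-1.1, -0.0, -6.4]
opening: 0.0477
```

Request:
apply_moves(
  plan=[
    [0,0.0003,0,0,0,0,1],
    [0,0.0006,0,0,0,0,1],
    [0,0.0009,0,0,0,0,1],
    [0,0.0012,0,0,0,0,1],
    [0,0.0012,0,0,0,0,1],
  ],
)

```text
time: 26.22
tool_pos: [0.4704, 0.0285, 0.0209]
tool_rot: [-1.571, 0.0, -1.314]
contact_force: [-2.0, 0.9, 1.1]
opening: 0.0474
```

Contact at exactly the expected floor height. Releasing.

Request:
apply_moves(
  plan=[
    [0,0,0,0,0,0,-0.2],
    [0,0,0,0,0,0,-0.4],
    [0,0,0,0,0,0,-0.5],
    [0,0,0,0,0,0,-0.5],
    [0,0,0,0,0,0,-0.5],
  ],
)

```text
time: 26.85
tool_pos: [0.4704, 0.0284, 0.0205]
tool_rot: [-1.571, 0.0, -1.314]
contact_force: [0.9, 0.3, 0.0]
opening: 0.0692
```

Request:
apply_moves(
  plan=[
    [0,-0.01,0,0,0,0,-0.5],
    [0,-0.04,0,0,0,0,-0.5],
    [0,-0.09,0,0,0,0,-0.5],
    [0,-0.15,0,0,0,0,-0.5],
    [0,-0.21,0,0,0,0,-0.5],
  ],
)

```text
time: 27.48
tool_pos: [0.4699, 0.0285, 0.2332]
tool_rot: [-1.57, -0.0, -1.314]
contact_force: [2.1, 0.5, -0.6]
opening: 0.0686
```

Run:
```python
from h import *
s=robot.observe();print(s["tool_pos"],s["tool_rot"],s["time"],s["contact_force"],s["opening"])
print(tomove([.6812,.1324,.26],[-np.pi/2,0,-1.313],s))
cv2.imwrite("pics/w7.png",cams.read_camera("wrist"))
P=R.from_euler("z",14.8,degrees=True).apply([[-.024,-.08,0],[-.024,.08,0],[.024,.08,0],[.024,-.08,0]])+[.4704,.0285,.008]
print(w2px("wrist",P,s))
im=cv2.imread("pics/w7.png");r=w2px("wrist",P,s).mean(0);print(r)
g=im.astype(int)
w=(g.min(2)>205);ys,xs=np.nonzero(w[:240,180:460]);print("white px",len(xs),xs.min()+180 if len(xs) else 0,xs.max()+180,ys.min(),ys.max())
n,l,st,ce=cv2.connectedComponentsWithStats(w[:260].astype(np.uint8));print(st[st[:,4]>150],ce[st[:,4]>150])
```

```text
[0.4699 0.0285 0.2332] [-1.5701 -0.0001 -1.3136] 27.475 [ 2.0559  0.4913 -0.6316] 0.06859968776196837
(array([-0.0468, -0.0267,  0.2308]), array([-0.0404, -0.0317,  0.0086]))
[[296.3991 237.0341]
 [294.0627 101.6729]
 [337.3246 101.5876]
 [335.4196 236.9463]]
[315.8015 169.3102]
white px 6640 294 408 0 239
[[     0      0    640    260 156129]
 [   335      0     74     72   4364]
 [   542     27     33    130   3347]
 [   294    101     45     72   2229]
 [   294    230     41     20    254]] [[312.9861 132.6463]
 [371.5218  33.5307]
 [558.2817  92.0669]
 [315.7528 136.3791]
 [313.8898 244.1811]]
```

The plane lies exactly at the predicted pixels (294–338, from row 101), with the tin beside it. Back to the tray handle.

Request:
apply_moves(
  plan=[
    [-0.008,-0.02,0.02,0,0,0,-0.5],
    [-0.02,-0.027,0.075,0,0,0,-0.5],
    [-0.032,-0.027,0.135,0,0,0,-0.5],
    [-0.042,-0.027,0.19,0,0,0,-0.5],
    [-0.047,-0.027,0.231,0,0,0,-0.5],
  ],
)

```text
time: 28.15
tool_pos: [0.6831, 0.1339, 0.2573]
tool_rot: [-1.571, 0.0, -1.313]
contact_force: [0.9, -0.9, 0.9]
opening: 0.0689
```

Request:
apply_moves(
  plan=[
    [0,0.005,0,0,0,0,-0.4],
    [0,0.03,0,0,0,0,-0.3],
    [0,0.055,0,0,0,0,-0.2],
    [0,0.07,0,0,0,0,-0.1],
    [0,0.073,0,0,0,0,0],
  ],
)

```text
time: 28.78
tool_pos: [0.6809, 0.1323, 0.1841]
tool_rot: [-1.572, 0.0, -1.314]
contact_force: [-0.8, -0.6, 0.5]
opening: 0.0471
```

Request:
apply_moves(
  plan=[
    [0,0,0,0,0,0,0.5],
    [0,0,0,0,0,0,1],
    [0,0,0,0,0,0,1],
    [0,0,0,0,0,0,1],
    [0,0,0,0,0,0,1],
  ],
  squeeze=40,
)

```text
time: 29.4
tool_pos: [0.6811, 0.1324, 0.185]
tool_rot: [-1.572, -0.0, -1.314]
contact_force: [-6.1, -2.0, 3.3]
opening: 0.0148
```

Request:
apply_moves(
  plan=[
    [0,-0.0028,-0.003,0,0,0,1],
    [0,-0.0058,-0.0063,0,0,0,1],
    [0,-0.0086,-0.0095,0,0,0,1],
    [0,-0.0112,-0.0128,0,0,0,1],
    [0,-0.0163,-0.0197,0,0,0,1],
  ],
)

```text
time: 30.02
tool_pos: [0.6628, 0.1276, 0.201]
tool_rot: [-1.57, -0.0, -1.314]
contact_force: [3.7, 0.0, -3.1]
opening: 0.0147
```

Request:
apply_moves(
  plan=[
    [0,-0.0046,-0.0072,0,0,0,1],
    [0,-0.0087,-0.0147,0,0,0,1],
    [0,-0.0124,-0.0224,0,0,0,1],
    [0,-0.0156,-0.0303,0,0,0,1],
    [0,-0.0184,-0.0384,0,0,0,1],
  ],
)

```text
time: 30.65
tool_pos: [0.6252, 0.1176, 0.2199]
tool_rot: [-1.57, -0.0, -1.314]
contact_force: [3.7, -0.3, -0.9]
opening: 0.0149
```

Request:
apply_moves(
  plan=[
    [0,-0.0022,-0.0082,0,0,0,1],
    [0,-0.0039,-0.0166,0,0,0,1],
    [0,-0.0051,-0.025,0,0,0,1],
    [0,-0.0058,-0.0336,0,0,0,1],
    [0,-0.006,-0.0421,0,0,0,1],
  ],
)

```text
time: 31.28
tool_pos: [0.5844, 0.1068, 0.226]
tool_rot: [-1.57, -0.001, -1.314]
contact_force: [1.5, -1.6, 6.1]
opening: 0.0154
```

Request:
apply_moves(
  plan=[
    [0,0.0004,-0.0085,0,0,0,1],
    [0,0.0012,-0.017,0,0,0,1],
    [0,0.0026,-0.0254,0,0,0,1],
    [0,0.0045,-0.0338,0,0,0,1],
    [0,0.0069,-0.042,0,0,0,1],
  ],
)

```text
time: 31.9
tool_pos: [0.5426, 0.0957, 0.2189]
tool_rot: [-1.573, -0.001, -1.314]
contact_force: [-2.3, -3.4, 7.6]
opening: 0.0149
```

Request:
apply_moves(
  plan=[
    [0,0.0029,-0.008,0,0,0,1],
    [0,0.0063,-0.0158,0,0,0,1],
    [0,0.0101,-0.0235,0,0,0,1],
    [0,0.0144,-0.0308,0,0,0,1],
    [0,0.0192,-0.0379,0,0,0,1],
  ],
)

```text
time: 32.52
tool_pos: [0.5046, 0.0856, 0.1985]
tool_rot: [-1.577, -0.001, -1.314]
contact_force: [-4.5, -5.3, 2.2]
opening: 0.0148
```

Request:
apply_moves(
  plan=[
    [0,0.0051,-0.0068,0,0,0,1],
    [0,0.0107,-0.0133,0,0,0,1],
    [0,0.0167,-0.0194,0,0,0,1],
    [0,0.023,-0.0251,0,0,0,1],
    [0,0.0297,-0.0305,0,0,0,1],
  ],
)

```text
time: 33.15
tool_pos: [0.4752, 0.0778, 0.1678]
tool_rot: [-1.577, -0.0, -1.313]
contact_force: [0.7, -6.2, -4.1]
opening: 0.0148
```

Request:
apply_moves(
  plan=[
    [0,0.0037,-0.0025,0,0,0,1],
    [0,0.0069,-0.0049,0,0,0,1],
    [0,0.0095,-0.0065,0,0,0,1],
    [0,0.0115,-0.0078,0,0,0,1],
    [0,0.013,-0.0087,0,0,0,1],
  ],
)

```text
time: 33.78
tool_pos: [0.468, 0.0759, 0.1559]
tool_rot: [-1.574, -0.001, -1.313]
contact_force: [-1.0, -5.3, 8.2]
opening: 0.0148
```

Request:
apply_moves(
  plan=[
    [0,0.0008,-0.0004,0,0,0,1],
    [0,0.0016,-0.0008,0,0,0,1],
    [0,0.0024,-0.001,0,0,0,1],
    [0,0.0024,-0.001,0,0,0,1],
    [0,0.0024,-0.001,0,0,0,1],
  ],
)

```text
time: 34.4
tool_pos: [0.4682, 0.0759, 0.1557]
tool_rot: [-1.57, -0.001, -1.313]
contact_force: [-3.1, -4.2, 18.0]
opening: 0.0149
```

The tray is firmly seated: 18 N with no further travel. Releasing and retreating.

Request:
apply_moves(
  plan=[
    [0,-0.0015,0.001,0,0,0,0.6],
    [0,-0.0015,0.001,0,0,0,0.3],
    [0,-0.0015,0.001,0,0,0,0],
    [0,-0.0015,0.001,0,0,0,-0.3],
    [0,-0.0015,0.001,0,0,0,-0.3],
  ],
)

```text
time: 35.02
tool_pos: [0.4695, 0.0769, 0.1553]
tool_rot: [-1.571, 0.0, -1.313]
contact_force: [-0.3, 0.3, 0.1]
opening: 0.054
```

Request:
apply_moves(
  plan=[
    [0,-0.01,0,0,0,0,-0.3],
    [0,-0.04,0,0,0,0,-0.3],
    [0,-0.09,0,0,0,0,-0.3],
    [0,-0.13,0,0,0,0,-0.3],
    [0,-0.13,0,0,0,0,-0.3],
  ],
)

```text
time: 35.65
tool_pos: [0.4712, 0.0769, 0.2893]
tool_rot: [-1.563, -0.002, -1.314]
contact_force: [-0.0, 0.1, -1.1]
opening: 0.0594
```

Request:
apply_moves(
  plan=[
    [-0.04,0,0,0,0,0,-0.3],
    [-0.1,0,0,0,0,0,-0.3],
    [-0.16,0,0,0,0,0,-0.3],
    [-0.22,0,0,0,0,0,-0.3],
    [-0.26,0,0,0,0,0,-0.3],
  ],
)

```text
time: 36.28
tool_pos: [0.402, 0.3303, 0.2847]
tool_rot: [-1.572, -0.0, -1.312]
contact_force: [0.2, -1.4, 0.4]
opening: 0.0598
```

Run:
```python
from h import *
s=robot.observe();print(s["tool_pos"],s["time"],s["contact_force"])
a=cams.read_camera("top");b=cams.read_camera("scene");cv2.imwrite("pics/t9.png",a);cv2.imwrite("pics/s9.png",b)
f=lambda i:cv2.resize(i[140:270,245:445],None,fx=4,fy=4,interpolation=cv2.INTER_CUBIC)[:,:]
sc=cv2.resize(b[130:250,240:400],(400,300));sc0=cv2.resize(cv2.imread("pics/scene0.png")[130:250,240:400],(400,300))
cv2.imwrite("pics/fin.png",np.vstack([cv2.resize(f(a),(460,300)) if 0 else cv2.copyMakeBorder(cv2.resize(f(a),(462,300)),0,0,0,338,0),np.hstack([sc0,sc])]))
for n,x in(("top",a),("scene",b)):
    d=cv2.absdiff(x,cv2.imread(f"pics/{n}0.png")).max(2)>40;d=cv2.morphologyEx(d.astype(np.uint8),cv2.MORPH_OPEN,np.ones((3,3)))
    k,l,st,ce=cv2.connectedComponentsWithStats(d);print(n,st[1:][st[1:,4]>15].tolist())
```

```text
[0.402  0.3303 0.2847] 36.275 [ 0.157  -1.4132  0.357 ]
top [[374, 188, 43, 17, 480], [163, 212, 65, 50, 1766], [164, 242, 4, 8, 30], [188, 263, 71, 92, 3142], [181, 265, 11, 14, 99], [128, 273, 37, 44, 957], [164, 286, 24, 30, 297], [120, 304, 6, 7, 32], [140, 306, 18, 25, 165], [152, 309, 72, 74, 2450], [124, 314, 11, 9, 53], [228, 342, 70, 58, 1766], [315, 346, 5, 5, 21], [284, 355, 14, 16, 104], [341, 359, 5, 4, 18], [217, 369, 6, 10, 39], [182, 387, 33, 13, 306], [296, 391, 24, 9, 160]]
scene [[245, 0, 27, 62, 817], [282, 0, 13, 7, 80], [310, 0, 19, 13, 99], [337, 0, 19, 13, 141], [369, 0, 14, 10, 76], [357, 2, 16, 23, 168], [380, 2, 13, 25, 180], [264, 9, 22, 62, 620], [358, 41, 48, 54, 1261], [235, 63, 18, 15, 176], [251, 62, 10, 5, 42], [256, 68, 7, 4, 23], [254, 69, 34, 32, 574], [348, 74, 4, 8, 27], [354, 76, 9, 10, 49], [365, 90, 4, 10, 34], [380, 94, 8, 11, 72], [232, 97, 20, 27, 249], [216, 100, 6, 15, 61], [205, 260, 56, 38, 963]]
```

View pics/fin.png

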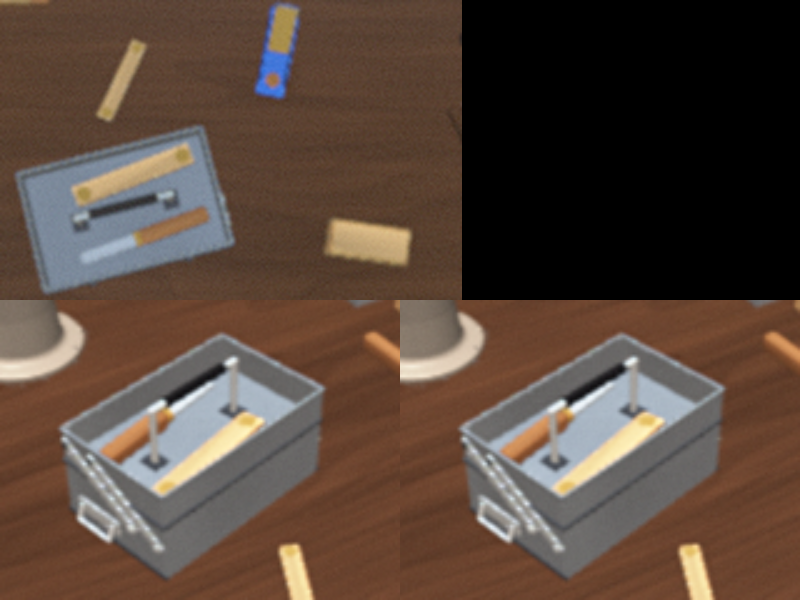

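The before and after views match: the tray is home, the chisel and rule are in it, and the only change on the bench is that the plane is gone. I'll let the arm settle, then hand in.

Request:
apply_moves(
  plan=[
    [0,0,0,0,0,0,-0.3],
    [0,0,0,0,0,0,-0.3],
    [0,0,0,0,0,0,-0.3],
    [0,0,0,0,0,0,-0.3],
    [0,0,0,0,0,0,-0.3],
  ],
)

```text
time: 37.0
tool_pos: [0.4037, 0.328, 0.2856]
tool_rot: [-1.571, 0.0, -1.314]
contact_force: [0.0, 0.6, 0.6]
opening: 0.06
```

```bash
python3 -c "
from cell import robot
s=robot.observe();print(s['time'],s['contact_force']);print(robot.hand_in())"
```

```text
37.0 [0.04866774 0.5609067  0.55463215]
the job is handed in; nothing more can be done
None
```

I put the steel plane flat on the case floor beside the wax tin and eased the tray back fully home. I handed the job in at 37 s of the 72 s allowed; no verdict was reported.

- **Tray:** I gripped it by the handle and followed its arc both ways. It met the back stop at about 14 N, and at home it took 18 N with no further travel.
- **Plane:** it touched the floor at the expected height with about 7 N. The last wrist picture, before the tray was closed, showed it where planned, about 26 mm from the tin.
- **Last check:** before and after pictures of the box match, with the chisel and rule still in the tray. Apart from the plane's old spot, the pictures differ only where the arm moved. In the top view the arm may have covered the mallet, but the scene view shows it unmoved.

Two things went wrong along the way. My first grip on the handle slipped off, and my first grasp of the plane closed above it; neither visibly moved anything. The tool description did not match the arm: the pictures showed the fingertips about 10 mm behind the TCP, not 11 mm ahead of it. I corrected for that before grasping the plane again.

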